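# Sort look-alike figure stands by felt weight and seat the heavy one

## Task

The three brown figure stands look alike; lift them to tell them apart by weight. Put the hollow one (lightest) upright in the white weigh pan and the solid one (middle) upright in the blue pan, never overloading or pressing a pan past its limit, and seat the shot-filled one (heaviest) in the round well of the yellow holder, pressed down fully home with never more than 60 N. Leave the other things on the table where they are.

Things in the scene. Friction and masses are not known exactly. Their poses are not given: they have to be found in the camera images.
- stand_a: figure stand: round brown foot, 64 mm wide for the lowest 14 mm (bottom edge chamfered), tapering to 52 mm at 58 mm height; above it a cream square neck, 24 x 24 mm, from 58 to 105 mm height, to hold it by. Origin: centre of the underside; z up, x and y square to the neck. Looks exactly like the other two; its letter says nothing of its content: hollow about 0.10 kg, solid plaster about 0.32 kg, filled with shot about 0.80 kg (within 12 %)
- stand_b: figure stand: round brown foot, 64 mm wide for the lowest 14 mm (bottom edge chamfered), tapering to 52 mm at 58 mm height; above it a cream square neck, 24 x 24 mm, from 58 to 105 mm height, to hold it by. Origin: centre of the underside; z up, x and y square to the neck. Looks exactly like the other two; its letter says nothing of its content: hollow about 0.10 kg, solid plaster about 0.32 kg, filled with shot about 0.80 kg (within 12 %)
- stand_c: figure stand: round brown foot, 64 mm wide for the lowest 14 mm (bottom edge chamfered), tapering to 52 mm at 58 mm height; above it a cream square neck, 24 x 24 mm, from 58 to 105 mm height, to hold it by. Origin: centre of the underside; z up, x and y square to the neck. Looks exactly like the other two; its letter says nothing of its content: hollow about 0.10 kg, solid plaster about 0.32 kg, filled with shot about 0.80 kg (within 12 %)
- white_scale: white weigh pan fixed to the table: a black base 120 x 120 mm carrying on a soft spring an open square pan of that colour, 130 x 130 mm outside, walls and floor 4 mm thick. Empty, the pan's floor (where a stand's underside rests) is 42 mm and its rim 63 mm above the table. Origin: centre of the base's underside, z up, x and y square to the walls
- blue_scale: blue weigh pan fixed to the table: a black base 120 x 120 mm carrying on a soft spring an open square pan of that colour, 130 x 130 mm outside, walls and floor 4 mm thick. Empty, the pan's floor (where a stand's underside rests) is 42 mm and its rim 63 mm above the table. Origin: centre of the base's underside, z up, x and y square to the walls
- white_pan (a joint): how far the white pan has sunk, m; 0 empty; spring 300 N/m, so the hollow stand sinks it 3 mm, the solid one 10 mm, the filled one over 22 mm. Limit: it must never sink more than 8.5 mm
- blue_pan (a joint): how far the blue pan has sunk, m; 0 empty; spring 300 N/m, so the hollow stand sinks it 3 mm, the solid one 10 mm, the filled one over 22 mm. Limit: it must never sink more than 18 mm
- holder: holder fixed to the table: dark base 136 x 190 mm with two rails along its y, carrying a square yellow block (118 mm wide, flat top 44 mm above the table) with a round well in its middle. Origin: centre of the base's underside, z up. The block is locked off-centre, its place not measured: the well's centre is at x = 0 and anywhere from y = +4 to +30 mm of this frame
- holder_mid (a point): point on the holder's axis at the height of the yellow block's top (44 mm). The well is 67 mm wide with a 2 mm chamfer. In it, 10 mm below the top, lies a rubber pad held by friction: it yields at about 14 N (stand's weight included), sinks 8 mm to a hard stop and stays. A stand fully home has its underside 18 mm below this height, 26 mm above the table. The block resists 60 N sideways
- tape_roll: loose roll of cream tape lying flat, 90 mm across, 25 mm high; leave it alone. Origin: centre of the underside
- wire_spool: loose spool of red wire standing on its flange, 60 mm across, 36 mm high; leave it alone. Origin: centre of the underside
- glue_bottle: loose white glue bottle with orange cap, 44 mm across, 120 mm tall; leave it alone. Origin: centre of the underside
- crayon_box: loose blue box 60 x 130 x 22 mm; leave it alone. Origin: centre of the underside
- bowl: loose white bowl, 110 mm across, 45 mm high; leave it alone. Origin: centre of the underside
- scissors: loose scissors with red and black loops, 170 mm long, lying flat; origin at the pivot; leave it alone. Origin: at the height of the underside
Not all that is in view belongs to the job. Leave any green look-alike of the stand_a alone. Leave any red look-alike of the stand_b alone.

How it is judged:
By the outcome, as a careful person would: the job done as asked, in the order asked, and still so for the second after the job is handed in, with the robot touching nothing.
It also fails if it takes over 72 s, if anything falls off the work surface, if the arm or the gripper's body presses on something with over 40 N, if the wrist force passes 120 N, or if a joint passes its speed limit or range.

## Robot

A 6-joint arm with a two-finger parallel gripper is mounted at the origin on the work surface. World frame = base frame: x ahead of the robot, y to its left, z up, the work surface at z = 0. Lengths are in m, angles in rad, forces in N, time in s.
With the tool pointing down it reaches from about 0.25 to 0.725 m from the base axis. Payload 4 kg.
Tool frame: the origin (TCP) lies at the very end of the fingers, on their centre line; the grasp point (between the pads) lies 19 mm behind it; z points along the fingers, y is the line along which they close (so a half turn about z gives the same grasp; the last joint's range is limited). The gripper opens to 85 mm and grips with 20 to 120 N. Pads are 22 mm wide; open, the fingers measure 114 mm over their backs; the gripper's body (76 mm by 85 mm) begins 54 mm behind the grasp point. The pads swing forward as they close: fully open they stand 13 mm farther back than shut.
Start: joints at [1.339, 0.241, 0.005, 1.335, 0, 1.571], TCP at [0.115, 0.487, 0.231] pointing down, gripper open.
Joint ranges: [-2.72, 2.72], [-1.05, 1.87], [-1.09, 1.28], [-1.99, 2.15], [-1.42, 1.44], [-3.14, 3.14]. Speed limits (rad/s): [2.79, 2.79, 3.14, 3.14, 3.14, 3.14].

## Interface

Orientations are given as a unit quaternion [x, y, z, w].
In Python, from workcell import bot, vision, workorder, boxes_of gives the robot as it stands.
- The arm moves only by the tool send_rows, never from a script. Its argument "motion" is text: rows parted by semicolons, each of 5 numbers parted by spaces: the closure, from -1 (fully open) to 1 (shut), so that 0 is half open, then the shift along the tool's x, y, z in cm, then the turn about the tool's z in rad. In form: claw x y z twist; .... A call has 1 to 5 rows; each row is the pose to reach, as a shift and turn from the pose commanded when the call began, along the tool's axes at that moment; what a row does not reach only later rows make up. A row lasts 1/10 s, in which the tool goes at most 50 mm and 8.59 degrees, less where a joint would pass 70% of its speed; a pose out of reach is approached as far as the arm can. A call with a gripper value outside its range is refused whole. The fingers move at their own pace and stop on an object; the grip force is fixed at half the most. Time passes only in rows, so rows that repeat a pose let the fingers close. It gives the time, the measured TCP pose, the force, the opening and the grip force at its end, in the units of the state.
- bot.get_obs(): the state, without advancing time (a new reading comes with each control period).
- vision.camera(name): name is "scene" or "top"; returns the picture (400x640x3 uint8, red, green, blue); there is no depth.
- vision.camera_model(name): a dict with "fov_y" (degrees; the focal length in pixels is half the picture's height over the tangent of half this angle, whatever the lens; pixels are square), "cx", "cy" (the principal point, pixels), "k1" (the pictures are not rectified: a ray, as slopes to the right and down, at radius r is drawn at 1 + k1 r^2 times it, then the intrinsics apply), "world_from_camera" (4x4, takes a point from camera to world coordinates). Camera axes: x right, y down, z forward; pixel columns grow to the right and rows downward; lengths in m; the calibration is good to about 2 mm. A picture is of the moment at which its call begins. camera_model takes no time and is no camera call.
- workorder.job_done(): hands the job in; it is judged then, once.
Trained networks look in the newest picture that a camera, given by its name, has taken for a name from the list of things; names that differ only in an ending like _2 or _b are one class to them, and where a whole thing is asked for, a point or a joint stands for the part that bears it (a point fixed in the world has none). Each returns a list of dicts, best first, with "conf" (0 to 1); they miss things now and then, are a little off and sometimes report something else, mostly with a low value. They report only what shows in the picture. A call takes as long as a camera call. They do not tell look-alikes from the thing itself.
- boxes_of(camera, target): "rect" ([centre column, centre row, width, height] in pixels, round what is visible of it).
The state is a dict: "clock": time; "joint_pos": joint angles; "joint_vel": joint speeds; "tau": joint torques, N m; "eef_pos": TCP position; "tool_rot": TCP orientation; "ft_force": force on the tool from outside, world axes, zero at the start; "ft_torque": the same for the moment, N m; "grip_width": finger opening in m; "grasp_force": force on a finger pad.
Only numpy, scipy, OpenCV 4.12 (cv2) and the standard library are available. Lean on these libraries where they do the work, as an engineer would, in place of code of your own. Each camera call takes 0.05 s, during which the arm holds its last target. There are 200 camera calls.

## Working session

There is one attempt and no reset: what is moved stays moved. The work goes in short steps, Python scripts to look and compute and a tool call to move; the robot and the scene stay as the last step left them, time stands still between calls to the robot, and variables do not carry over. Pictures are saved under pics/ and viewed, at most 10 in all, crops included, and the job is handed in when it is done.

Besides the shell and the picture viewer there is one more tool, called after ">>>" as name(argument=value, ...), one argument or row to a line, values as JSON. send_rows: Moves the arm, as the interface text tells. Its arguments: {"type":"object","properties":{"motion":{"type":"string"}},"required":["motion"]}

```bash
mkdir -p pics; ls; cat > h.py <<'E'
import numpy as np, cv2
from workcell import bot, vision, workorder, boxes_of
def model(n):
    m=vision.camera_model(n); f=200/np.tan(np.radians(m["fov_y"])/2); return m,f
def ray(n,u,v):
    m,f=model(n); T=np.array(m["world_from_camera"])
    d=np.array([(u-m["cx"])/f,(v-m["cy"])/f]); s=d.copy()
    for _ in range(30): s=d/(1+m["k1"]*(s@s))
    return T[:3,3],T[:3,:3]@np.array([s[0],s[1],1.])
def at(n,u,v,z):
    o,d=ray(n,u,v); return o+d*(z-o[2])/d[2]
def proj(n,p):
    m,f=model(n); T=np.array(m["world_from_camera"]); c=T[:3,:3].T@(np.asarray(p,float)-T[:3,3])
    s=c[:2]/c[2]; s=s*(1+m["k1"]*(s@s)); return np.array([m["cx"],m["cy"]])+f*s
E
python3 - <<'E'
from h import *
for n in("scene","top"):
    cv2.imwrite(f"pics/{n}0.png",vision.camera(n)[:,:,::-1]); m,f=model(n); print(n,f,m["cx"],m["cy"],m["k1"],np.round(m["world_from_camera"],3).tolist())
    for t in("stand_a","white_scale","blue_scale","holder"):
        print(t,[(np.round(b["rect"]).tolist(),round(b["conf"],2)) for b in boxes_of(n,t)])
o=bot.get_obs();print(o)
E
```

```text
pics
scene 513.3725253614108 319.0513661259417 206.64414217823838 -0.15826671076695878 [[-0.467, 0.453, -0.759, 1.402], [0.884, 0.247, -0.396, 0.462], [0.008, -0.856, -0.516, 0.667], [0.0, 0.0, 0.0, 1.0]]
stand_a [([375.0, 211.0, 24.0, 45.0], 0.92), ([288.0, 151.0, 17.0, 42.0], 0.82), ([328.0, 196.0, 25.0, 46.0], 0.8), ([464.0, 202.0, 26.0, 42.0], 0.67), ([290.0, 182.0, 29.0, 44.0], 0.65)]
white_scale [([218.0, 185.0, 68.0, 50.0], 0.69), ([195.0, 250.0, 28.0, 57.0], 0.28)]
blue_scale [([456.0, 250.0, 81.0, 69.0], 0.59)]
holder [([303.0, 252.0, 103.0, 61.0], 0.82)]
top 428.7334831562798 316.59391890753193 194.77567453823409 -0.08312746346649096 [[0.028, -0.996, 0.09, 0.412], [-1.0, -0.028, 0.007, 0.006], [-0.005, -0.09, -0.996, 1.272], [0.0, 0.0, 0.0, 1.0]]
stand_a [([282.0, 220.0, 19.0, 24.0], 0.8), ([328.0, 225.0, 23.0, 19.0], 0.69), ([221.0, 263.0, 27.0, 22.0], 0.67), ([400.0, 285.0, 23.0, 22.0], 0.66), ([368.0, 229.0, 24.0, 22.0], 0.6), ([242.0, 126.0, 32.0, 33.0], 0.35)]
white_scale [([431.0, 209.0, 52.0, 53.0], 0.64), ([200.0, 135.0, 48.0, 49.0], 0.61)]
blue_scale [([214.0, 208.0, 55.0, 58.0], 0.62), ([281.0, 220.0, 22.0, 24.0], 0.23)]
holder []
{'clock': 0.5, 'joint_pos': array([ 1.33900425e+00,  2.40636366e-01,  4.94854792e-03,  1.33515828e+00,
       -2.71653568e-05,  1.57076178e+00]), 'joint_vel': array([-0.00041513, -0.00123795,  0.00132457,  0.00042966, -0.00026747,
        0.00028412]), 'tau': array([ 9.87813619e-04, -3.71858811e+01,  2.52461296e+01,  2.72191784e-03,
        9.38065523e-05, -4.22843755e-06]), 'eef_pos': array([0.11486695, 0.48661737, 0.2312686 ]), 'tool_rot': array([ 1.15619606e-01,  9.93293565e-01, -2.62887370e-05,  1.06135041e-05]), 'ft_force': array([0.08986582, 0.50517481, 0.14976885]), 'ft_torque': array([ 0.05166737,  0.04808309, -0.01340796]), 'grasp_force': 0.0, 'grip_width': 0.0857687200762678}
```

View pics/scene0.png

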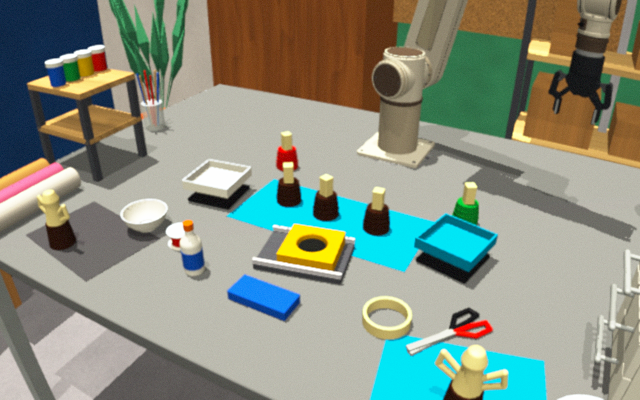

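View pics/top0.png

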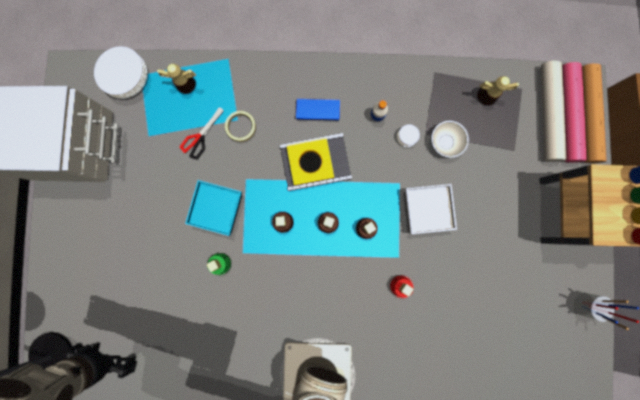

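The three brown stands are at top-view pixels (282,221), (328,223) and (368,228), on the cyan mat. Things I could mistake for them:
- green stand (218,264)
- red stand (402,287)
- armed figures (180,80) and (492,92)

The description says brown with a cream square neck, so I choose the three on the mat. The white pan is at (431,209), the blue pan at (214,208) and the well at (310,161).

```bash
cat >> h.py <<'E'
from scipy.optimize import least_squares
def mask(im,kind):
    h=cv2.cvtColor(im,cv2.COLOR_RGB2HSV).astype(int); H,S,V=h[...,0],h[...,1],h[...,2]
    if kind=="cream": return ((H>12)&(H<36)&(S>40)&(S<150)&(V>120)).astype(np.uint8)
    if kind=="yellow": return ((H>18)&(H<34)&(S>170)&(V>110)).astype(np.uint8)
def up(im,k=4): return cv2.resize(im,None,fx=k,fy=k,interpolation=cv2.INTER_CUBIC)
def blob(im,kind,u,v,r=26,k=4):
    u0,v0=int(u)-r,int(v)-r; c=up(im[v0:v0+2*r,u0:u0+2*r],k); m=mask(c,kind)
    n,l,s,cc=cv2.connectedComponentsWithStats(m)
    best=min(range(1,n),key=lambda i:np.hypot(*(cc[i]-r*k))-0.3*np.sqrt(s[i,4]))
    cs,hier=cv2.findContours((l==best).astype(np.uint8),cv2.RETR_CCOMP,cv2.CHAIN_APPROX_NONE)
    tr=lambda p:(np.asarray(p,float).reshape(-1,2)+.5)/k-.5+[u0,v0]
    return [tr(x) for x in sorted(cs,key=cv2.contourArea,reverse=True)]
def cen(p):
    m=cv2.moments(np.float32(p).reshape(-1,1,2)); return np.array([m["m10"],m["m01"]])/m["m00"],m["m00"]
def neckhull(n,x,y,a,z0=0):
    c,s=np.cos(a),np.sin(a)
    P=[proj(n,[x+c*i-s*j,y+s*i+c*j,z+z0]) for i in(-.012,.012) for j in(-.012,.012) for z in(.058,.105)]
    return cv2.convexHull(np.float32(P))
E
cat > m.py <<'E'
from h import *
I={n:cv2.imread(f"pics/{n}0.png")[:,:,::-1].copy() for n in("scene","top")}
for (ut,us) in (((281,221),(376,196)),((328,222),(326,185)),((368,228),(289,171))):
    bt=blob(I["top"],"cream",*ut,r=14)[0]; bs=blob(I["scene"],"cream",*us,r=14)[0]
    pts={"top":bt,"scene":bs}
    g=at("top",*cen(bt)[0],.1)
    def res(q):
        r=[]
        for n in pts:
            h=neckhull(n,*q); r+=list(cen(h)[0]-cen(pts[n])[0])
            A=np.float32(pts[n]); r+=[.15*cv2.pointPolygonTest(h,tuple(map(float,p)),True) for p in A[::6]]
        return r
    best=min((least_squares(res,[g[0],g[1],a]) for a in np.arange(0,1.57,.2)),key=lambda s:s.cost)
    print(np.round(best.x,4),"yawdeg",np.degrees(best.x[2])%90,"cost",best.cost,"areas",[(round(cen(pts[n])[1]),round(cen(neckhull(n,*best.x))[1])) for n in pts],np.round(np.array(res(best.x))[:2],2),"each",[np.round(at(n,*cen(pts[n])[0],.085)[:2],4) for n in pts])
for n,c in(("top",(310,161)),("scene",(312,243))):
    b=blob(I[n],"yellow",*c,r=44)
    q=cv2.minAreaRect(np.float32(b[0])); e=cv2.fitEllipse(np.float32(b[1])) 
    print(n,"block",[np.round(at(n,*p,.044)[:2],4).tolist() for p in cv2.boxPoints(q)],"cen",at(n,*cen(b[0])[0],.044),"hole ell",np.round(e[0],1),np.round(e[1],1),at(n,*e[0],.044))
    w=np.array([at(n,*p,.044)[:2] for p in b[1]]); print("hole world",cv2.minEnclosingCircle(np.float32(w)))
for n,c in (("white",(431,209)),("blue",(214,208))): print(n,at("top",*c,.063))
t=I["top"]; cv2.imwrite("pics/crop.png",np.hstack([up(t[130:250,250:390],3)[:,:,::-1],up(I["scene"][160:280,250:375],3)[:,:,::-1]]))
E
python3 m.py
```

```text
Traceback (most recent call last):
  File "m.py", line 13, in <module>
    best=min((least_squares(res,[g[0],g[1],a]) for a in np.arange(0,1.57,.2)),key=lambda s:s.cost)
  File "m.py", line 13, in <genexpr>
    best=min((least_squares(res,[g[0],g[1],a]) for a in np.arange(0,1.57,.2)),key=lambda s:s.cost)
              ~~~~~~~~~~~~~^^^^^^^^^^^^^^^^^^^
  File "m.py", line 10, in res
    h=neckhull(n,*q); r+=list(cen(h)[0]-cen(pts[n])[0])
  File "h.py", line 32, in neckhull
    P=[proj(n,[x+c*i-s*j,y+s*i+c*j,z+z0]) for i in(-.012,.012) for j in(-.012,.012) for z in(.058,.105)]
       ~~~~^^^^^^^^^^^^^^^^^^^^^^^^^^^^^^
  File "h.py", line 13, in proj
    m,f=model(n); T=np.array(m["world_from_camera"]); c=T[:3,:3].T@(np.asarray(p,float)-T[:3,3])
        ~~~~~^^^
  File "h.py", line 4, in model
    m=vision.camera_model(n); f=200/np.tan(np.radians(m["fov_y"])/2); return m,f
ValueError: time passes only in moves, steps and waits
```

```bash
sed -i 's/^def model(n):/import functools\n@functools.lru_cache\ndef model(n):/' h.py; sed -i 's/\[g\[0\],g\[1\],a\])/[g[0],g[1],a],diff_step=1e-3,x_scale=[.01,.01,.3])/' m.py; python3 m.py
```

```text
[0.4442 0.1106 1.5162] yawdeg 86.8701503706811 cost 3.0417110043053577 areas [(12, 91), (279, 303)] [-1.74  0.82] each [array([0.4468, 0.1058]), array([0.4474, 0.1136])]
[ 0.4472 -0.0206 -0.3722] yawdeg 68.67734362764566 cost 2.1485893128752167 areas [(14, 82), (272, 297)] [-1.09  0.48] each [array([ 0.4487, -0.0238]), array([ 0.4524, -0.0166])]
[ 0.4327 -0.1278  1.7834] yawdeg 12.183238744951637 cost 6.616577110046721 areas [(1, 93), (219, 250)] [ 2.45 -1.03] each [array([ 0.4295, -0.121 ]), array([ 0.4376, -0.1291])]
top block [[0.6609, 0.1079], [0.6869, -0.0083], [0.5751, -0.0325], [0.5494, 0.0827]] cen [0.61770063 0.0374191  0.044     ] hole ell [310.  161.3] [21.3 21.8] [0.61891977 0.03676022 0.044     ]
hole world ((0.6189184188842773, 0.03687727078795433), 0.03220117464661598)
scene block [[0.713, 0.0031], [0.5826, -0.0611], [0.5525, 0.0848], [0.6824, 0.1322]] cen [0.63643143 0.04554003 0.044     ] hole ell [311.6 244.6] [13.1 27.5] [0.62914004 0.04151688 0.044     ]
hole world ((0.6281266808509827, 0.04092928394675255), 0.029570067301392555)
white [ 0.48903923 -0.31073818  0.063     ]
blue [0.47468811 0.30509425 0.063     ]
```

View pics/crop.png

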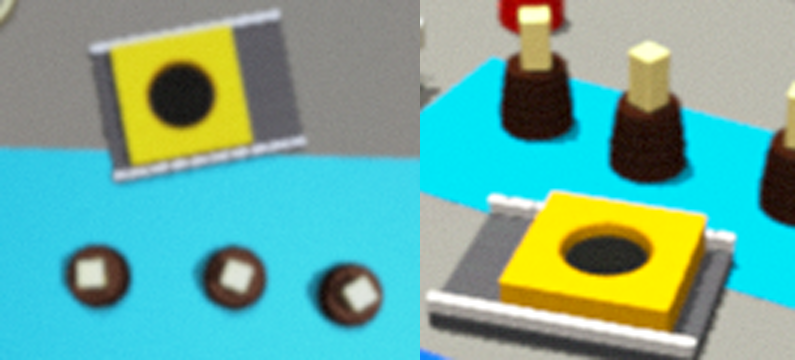

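The crop confirms three brown stands with cream necks and the yellow block's well near top (310,161). The neck tops are paler than my mask allowed in the top view, so I'll loosen it there.

```bash
sed -i 's/^    if kind=="yellow"/    if kind=="pale": return ((V>135)\&((H<45)|(S<40))\&(S<150)).astype(np.uint8)\n&/' h.py; sed -i 's/blob(I\["top"\],"cream",\*ut,r=14)/blob(I["top"],"pale",*ut,r=14)/' m.py; cat >> m.py <<'E'
# rim of the well in the scene view: project circle for a candidate and compare the upper yellow edge
b=blob(I["scene"],"yellow",312,243,r=44)
for c in((.619,.037),(.6177,.0374)):
    p=np.float32([proj("scene",[c[0]+.0335*np.cos(t),c[1]+.0335*np.sin(t),.044]) for t in np.arange(0,6.28,.05)])
    for q in(p,b[1],b[0]): print(np.round([q[:,0].min(),q[:,0].max(),q[:,1].min(),q[:,1].max()],1))
E
python3 m.py
```

```text
[0.4433 0.1128 1.6262] yawdeg 3.172604257607574 cost 0.4914104877875158 areas [(83, 92), (279, 290)] [0.48 0.08] each [array([0.4436, 0.1142]), array([0.4474, 0.1136])]
[ 0.4462 -0.0199  1.2355] yawdeg 70.78979671975719 cost 1.2055389057227672 areas [(87, 82), (272, 297)] [-0.29 -0.2 ] each [array([ 0.4458, -0.021 ]), array([ 0.4524, -0.0166])]
[ 0.4312 -0.1337  0.8767] yawdeg 50.23346656911742 cost 1.6419205926145424 areas [(89, 100), (219, 248)] [-0.7   0.28] each [array([ 0.432 , -0.1356]), array([ 0.4376, -0.1291])]
top block [[0.6609, 0.1079], [0.6869, -0.0083], [0.5751, -0.0325], [0.5494, 0.0827]] cen [0.61770063 0.0374191  0.044     ] hole ell [310.  161.3] [21.3 21.8] [0.61891977 0.03676022 0.044     ]
hole world ((0.6189184188842773, 0.03687727078795433), 0.03220117464661598)
scene block [[0.713, 0.0031], [0.5826, -0.0611], [0.5525, 0.0848], [0.6824, 0.1322]] cen [0.63643143 0.04554003 0.044     ] hole ell [311.6 244.6] [13.1 27.5] [0.62914004 0.04151688 0.044     ]
hole world ((0.6281266808509827, 0.04092928394675255), 0.029570067301392555)
white [ 0.48903923 -0.31073818  0.063     ]
blue [0.47468811 0.30509425 0.063     ]
[296.2 327.9 232.7 250.9]
[297.6 325.6 237.9 251.1]
[276.1 344.1 224.1 269.9]
[296.7 328.3 232.4 250.6]
[297.6 325.6 237.9 251.1]
[276.1 344.1 224.1 269.9]
```

```bash
cat > go.py <<'E'
import sys
from h import *
from scipy.spatial.transform import Rotation as R
# usage: go.py x y z yawdeg(closing axis) -> one-row shift (cm) and twist from measured pose
o=bot.get_obs(); r=R.from_quat(o["tool_rot"]); M=r.as_matrix(); t=np.array([float(a) for a in sys.argv[1:4]])
d=M.T@(t-o["eef_pos"])*100; yaw=np.degrees(np.arctan2(M[1,1],M[0,1])); tw=0
if len(sys.argv)>4: e=(float(sys.argv[4])-yaw+90)%180-90; tw=-np.radians(e)
print("shift",np.round(d,2),"twist",round(tw,3),"yaw",round(yaw,1),"pos",np.round(o["eef_pos"],4),"F",np.round(o["ft_force"],2),"t",o["clock"],"w",o["grip_width"],"q",np.round(o["joint_pos"],2))
E
python3 go.py .4435 .113 .17 93
```

```text
shift [-40.57 -28.81   6.13] twist -0.284 yaw 76.7 pos [0.1149 0.4866 0.2313] F [0.09 0.51 0.15] t 0.5 w 0.0857687200762678 q [ 1.34  0.24  0.    1.34 -0.    1.57]
```

>>> send_rows(
  motion="-1 -20.3 -14.4 0 0;-1 -20.3 -14.4 0 0;-1 -20.3 -14.4 0 0;-1 -20.3 -14.4 0 0;-1 -20.3 -14.4 0 0",
)

```text
clock: 1.0
eef_pos: [0.2803, 0.2983, 0.2316]
tool_rot: [0.115, 0.993, 0.0, 0.0]
ft_force: [1.2, 2.1, 0.2]
grip_width: 0.085
grasp_force: 0.0
```

>>> send_rows(
  motion="-1 -20.3 -14.4 0 -0.284;-1 -20.3 -14.4 0 -0.284;-1 -20.3 -14.4 0 -0.284;-1 -20.3 -14.4 6 -0.284;-1 -20.3 -14.4 6 -0.284",
)

```text
clock: 1.5
eef_pos: [0.4268, 0.1335, 0.1865]
tool_rot: [-0.026, 1.0, 0.001, 0.002]
ft_force: [1.1, 1.2, 0.0]
grip_width: 0.0857
grasp_force: 0.0
```

```bash
python3 go.py .4435 .113 .067 93
```

```text
shift [-1.52 -2.14 11.95] twist -0.0 yaw 93.0 pos [0.4268 0.1335 0.1865] F [1.1  1.19 0.03] t 1.5 w 0.085663313811232 q [ 0.3   0.16 -0.22  1.19  0.    0.25]
```

>>> send_rows(
  motion="-1 0 0 0 0;-1 0 0 0 0",
)

```text
clock: 1.7
eef_pos: [0.4248, 0.1337, 0.1854]
tool_rot: [-0.025, 1.0, -0.0, -0.001]
ft_force: [-0.2, 0.3, 0.5]
grip_width: 0.0855
grasp_force: 0.0
```

```bash
python3 go.py .4435 .113 .067 93; python3 - <<'E'
from h import *
cv2.imwrite("pics/a.png",up(vision.camera("top")[180:280,230:400],3)[:,:,::-1])
E
```

```text
shift [-1.79 -2.16 11.83] twist -0.003 yaw 92.8 pos [0.4248 0.1337 0.1854] F [-0.15  0.29  0.46] t 1.7 w 0.0855108264567383 q [ 0.3   0.16 -0.22  1.19  0.    0.26]
```

>>> send_rows(
  motion="-1 -1.8 -2.2 3 0;-1 -1.8 -2.2 6 0;-1 -1.8 -2.2 9 0;-1 -1.8 -2.2 11.8 0;-1 -1.8 -2.2 11.8 0",
)

```text
clock: 2.25
eef_pos: [0.4407, 0.1145, 0.0657]
tool_rot: [-0.028, 1.0, -0.001, -0.003]
ft_force: [-0.1, -0.3, 0.9]
grip_width: 0.0854
grasp_force: 0.0
```

>>> send_rows(
  motion="1 0 0 0 0;1 0 0 0 0;1 0 0 0 0;1 0 0 0 0;1 0 0 0 0",
)

```text
clock: 2.75
eef_pos: [0.4449, 0.1141, 0.0693]
tool_rot: [-0.026, 1.0, 0.0, 0.001]
ft_force: [-0.8, 0.2, 6.1]
grip_width: 0.0235
grasp_force: 57.6
```

>>> send_rows(
  motion="1 0 0 0 0;1 0 0 -2 0;1 0 0 -5 0;1 0 0 -5 0;1 0 0 -5 0",
)

```text
clock: 3.25
eef_pos: [0.4442, 0.1138, 0.1179]
tool_rot: [-0.026, 1.0, 0.0, 0.0]
ft_force: [-0.5, 0.4, -3.4]
grip_width: 0.0231
grasp_force: 58.3
```

>>> send_rows(
  motion="1 0 0 0 0;1 0 0 0 0",
)

```text
clock: 3.45
eef_pos: [0.4427, 0.1135, 0.1165]
tool_rot: [-0.026, 1.0, -0.0, -0.002]
ft_force: [0.4, 0.3, -3.5]
grip_width: 0.0232
grasp_force: 58.3
```

−3.5 N: this is the solid stand, so it goes to the blue pan.

>>> send_rows(
  motion="1 0 0 -5 0;1 0 0 -5 0;1 0 0 -5 0",
)

```text
clock: 3.75
eef_pos: [0.4445, 0.114, 0.1682]
tool_rot: [-0.026, 1.0, 0.0, 0.001]
ft_force: [0.3, -0.4, -3.5]
grip_width: 0.0234
grasp_force: 61.2
```

```bash
python3 go.py .4745 .305 .17
```

```text
shift [-4.   18.92 -0.17] twist 0 yaw 93.0 pos [0.4445 0.114  0.1682] F [ 0.35 -0.42 -3.52] t 3.75 w 0.02344855341818642 q [ 0.25  0.2  -0.22  1.15  0.    0.2 ]
```

>>> send_rows(
  motion="1 -1 4.7 0 0;1 -2 9.4 0 0;1 -3 14.1 0 0;1 -4 18.9 0 0;1 -4 18.9 0 0",
)

```text
clock: 4.25
eef_pos: [0.4735, 0.3101, 0.1649]
tool_rot: [-0.029, 1.0, 0.001, -0.001]
ft_force: [0.6, -0.3, -3.5]
grip_width: 0.0234
grasp_force: 61.9
```

>>> send_rows(
  motion="1 0 0 0 0;1 0 0 0 0;1 0 0 0 0",
)

```text
clock: 4.55
eef_pos: [0.4735, 0.3031, 0.1673]
tool_rot: [-0.025, 1.0, -0.001, -0.001]
ft_force: [-0.2, -0.0, -2.8]
grip_width: 0.0233
grasp_force: 61.9
```

```bash
python3 go.py .4745 .305 .115;python3 - <<'E'
from h import *
cv2.imwrite("pics/b.png",np.hstack([up(vision.camera("top")[150:250,160:270],3),up(vision.camera("scene")[180:280,400:520],3)])[:,:,::-1])
E
```

```text
shift [-0.11  0.19  5.23] twist 0 yaw 92.9 pos [0.4735 0.3031 0.1673] F [-0.17 -0.02 -2.78] t 4.55 w 0.02334187397233465 q [ 0.57  0.4   0.06  1.23 -0.    0.52]
```

View pics/b.png

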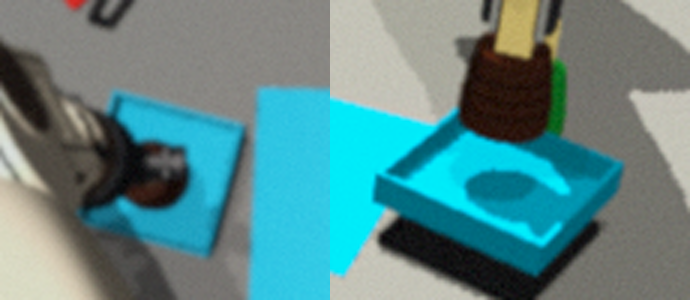

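The held stand is over the blue pan: in the left crop its foot is at (155,180), and the pan centre is at (165,175). Next I lower it.

>>> send_rows(
  motion="1 0 0 2 0;1 0 0 4 0;1 0 0 5.2 0;1 0 0 5.2 0;1 0 0 5.2 0",
)

```text
clock: 5.15
eef_pos: [0.4743, 0.3044, 0.1164]
tool_rot: [-0.026, 1.0, 0.0, 0.0]
ft_force: [0.9, 0.2, -3.1]
grip_width: 0.023
grasp_force: 61.8
```

>>> send_rows(
  motion="1 0 0 0.3 0;1 0 0 0.6 0;1 0 0 0.9 0;1 0 0 0.9 0",
)

```text
clock: 5.55
eef_pos: [0.4744, 0.3049, 0.1071]
tool_rot: [-0.026, 1.0, 0.0, 0.0]
ft_force: [0.9, 0.5, -1.3]
grip_width: 0.0237
grasp_force: 62.1
```

>>> send_rows(
  motion="1 0 0 0.3 0;1 0 0 0.3 0;0.3 0 0 0.3 0;0 0 0 0.3 0;-0.5 0 0 0.3 0",
)

```text
clock: 6.05
eef_pos: [0.4741, 0.3047, 0.1042]
tool_rot: [-0.026, 1.0, 0.0, 0.0]
ft_force: [0.2, 0.4, 0.2]
grip_width: 0.0559
grasp_force: 0.0
```

>>> send_rows(
  motion="-1 0 0 0 0;-1 0 0 0 0;-1 0 0 0 0;-1 0 0 -3 0;-1 0 0 -7 0",
)

```text
clock: 6.55
eef_pos: [0.4723, 0.3035, 0.1722]
tool_rot: [-0.026, 1.0, -0.002, -0.003]
ft_force: [-0.0, 0.8, -0.7]
grip_width: 0.0854
grasp_force: 0.0
```

>>> send_rows(
  motion="-1 0 0 -4 0;-1 0 0 -4 0",
)

```text
clock: 6.75
eef_pos: [0.4771, 0.3066, 0.2207]
tool_rot: [-0.026, 1.0, 0.003, 0.005]
ft_force: [0.5, -0.1, 0.7]
grip_width: 0.0852
grasp_force: 0.0
```

```bash
python3 go.py .446 -.02 .19 73
```

```text
shift [  4.84 -32.47   2.82] twist 0.349 yaw 93.0 pos [0.4771 0.3066 0.2207] F [ 0.53 -0.09  0.71] t 6.75 w 0.08515823379029722 q [0.57 0.37 0.16 1.34 0.   0.52]
```

>>> send_rows(
  motion="-1 4.8 -32.5 0 0;-1 4.8 -32.5 0 0;-1 4.8 -32.5 0 0;-1 4.8 -32.5 0 0;-1 4.8 -32.5 0 0",
)

```text
clock: 7.25
eef_pos: [0.4497, 0.054, 0.2136]
tool_rot: [-0.026, 1.0, -0.0, -0.0]
ft_force: [1.7, -0.1, 0.2]
grip_width: 0.0852
grasp_force: 0.0
```

>>> send_rows(
  motion="-1 0.8 -7.5 0 0.3;-1 0.8 -7.5 0 0.3;-1 0.8 -7.5 0 0.3;-1 0.8 -7.5 0 0.3",
)

```text
clock: 7.65
eef_pos: [0.4462, -0.0198, 0.2137]
tool_rot: [0.124, 0.992, 0.0, -0.0]
ft_force: [0.4, 0.4, -0.1]
grip_width: 0.0852
grasp_force: 0.0
```

```bash
python3 go.py .446 -.02 .070 74;python3 - <<'E'
from h import *
cv2.imwrite("pics/c.png",np.hstack([up(vision.camera("top")[150:280,180:410],2),up(vision.camera("scene")[140:270,400:520],2)])[:,:,::-1])
E
```

```text
shift [ 1.000e-02 -3.000e-02  1.437e+01] twist 0.031 yaw 75.8 pos [ 0.4462 -0.0198  0.2137] F [ 0.38  0.39 -0.13] t 7.65 w 0.08518990799777161 q [-0.04  0.14 -0.16  1.27  0.    0.2 ]
```

View pics/c.png

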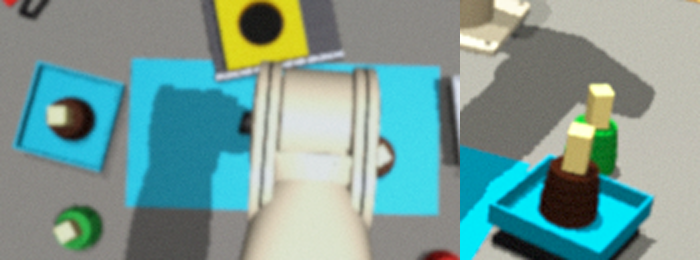

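The solid stand is upright in the blue pan at (70,118) in the crop. The middle stand is next.

>>> send_rows(
  motion="-1 0 0 4 0;-1 0 0 8 0;-1 0 0 11 0;-1 0 0 14.3 0;-1 0 0 14.3 0",
)

```text
clock: 8.25
eef_pos: [0.4425, -0.018, 0.0672]
tool_rot: [0.122, 0.993, -0.0, -0.005]
ft_force: [-0.8, 0.2, 1.0]
grip_width: 0.0855
grasp_force: 0.0
```

>>> send_rows(
  motion="1 0 0 0 0;1 0 0 0 0;1 0 0 0 0;1 0 0 0 0;1 0 0 0 0",
)

```text
clock: 8.75
eef_pos: [0.4476, -0.0196, 0.0725]
tool_rot: [0.124, 0.992, 0.0, 0.002]
ft_force: [-0.6, -0.1, 6.6]
grip_width: 0.0237
grasp_force: 57.9
```

>>> send_rows(
  motion="1 0 0 -2 0;1 0 0 -4 0;1 0 0 -4 0;1 0 0 -4 0;1 0 0 -4 0",
)

```text
clock: 9.25
eef_pos: [0.4449, -0.0195, 0.1095]
tool_rot: [0.124, 0.992, -0.0, -0.002]
ft_force: [-0.5, -0.5, -7.6]
grip_width: 0.0235
grasp_force: 61.4
```

−7.6 N: this is the shot-filled stand, so it goes to the well.

>>> send_rows(
  motion="1 0 0 -3 0;1 0 0 -3 0;1 0 0 -3 0",
)

```text
clock: 9.55
eef_pos: [0.4467, -0.0196, 0.1403]
tool_rot: [0.124, 0.992, 0.0, 0.0]
ft_force: [-0.9, -0.4, -9.0]
grip_width: 0.0231
grasp_force: 62.0
```

```bash
python3 go.py .6185 .0365 .14
```

```text
shift [-15.28   9.65   0.04] twist 0 yaw 75.8 pos [ 0.4467 -0.0196  0.1403] F [-0.9  -0.45 -8.97] t 9.55 w 0.023140367958107765 q [-0.04  0.2  -0.29  1.08  0.    0.2 ]
```

>>> send_rows(
  motion="1 -3.8 2.4 0 0;1 -7.6 4.8 0 0;1 -11.5 7.2 0 0;1 -15.3 9.6 0 0;1 -15.3 9.6 0 0",
)

```text
clock: 10.05
eef_pos: [0.6234, 0.0382, 0.136]
tool_rot: [0.122, 0.992, 0.001, 0.0]
ft_force: [-0.1, -1.5, -8.3]
grip_width: 0.0232
grasp_force: 61.2
```

>>> send_rows(
  motion="1 0 0 0 0;1 0 0 0 0;1 0 0 0 0",
)

```text
clock: 10.35
eef_pos: [0.6168, 0.0356, 0.1402]
tool_rot: [0.124, 0.992, -0.0, -0.001]
ft_force: [-0.2, -0.1, -7.8]
grip_width: 0.0234
grasp_force: 61.2
```

```bash
python3 go.py .6185 .0365 .13;python3 - <<'E'
from h import *
t=vision.camera("top");s=vision.camera("scene"); cv2.imwrite("pics/t1.png",t[:,:,::-1]);cv2.imwrite("pics/s1.png",s[:,:,::-1])
cv2.imwrite("pics/d.png",np.hstack([up(t[120:210,260:360],4),up(s[170:260,265:355],4)])[:,:,::-1])
E
```

```text
shift [-0.14  0.13  1.02] twist 0 yaw 75.8 pos [0.6168 0.0356 0.1402] F [-0.18 -0.12 -7.81] t 10.35 w 0.023388385502980058 q [ 0.06  0.52  0.19  1.23 -0.    0.31]
```

View pics/d.png

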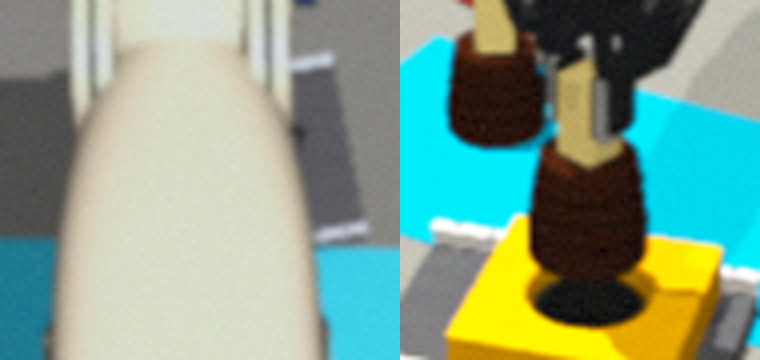

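The top view is blocked by the arm. In the scene view the foot sits above the hole: foot columns about 297–326, hole about 297–327. I'll fit the foot silhouette against the well in this same camera.

```bash
cat > f.py <<'E'
from h import *
def brown(im,u,v,r=22,k=4):
    u0,v0=int(u)-r,int(v)-r; c=up(im[v0:v0+2*r,u0:u0+2*r],k); h=cv2.cvtColor(c,cv2.COLOR_RGB2HSV).astype(int)
    m=((h[...,2]<110)&((h[...,0]<16)|(h[...,0]>168))&(h[...,1]>110)).astype(np.uint8); m=cv2.morphologyEx(m,cv2.MORPH_OPEN,np.ones((9,9)))
    m=cv2.morphologyEx(m,cv2.MORPH_CLOSE,np.ones((9,9)))
    n,l,s,cc=cv2.connectedComponentsWithStats(m); i=1+np.argmax(s[1:,4])
    cs,_=cv2.findContours((l==i).astype(np.uint8),cv2.RETR_EXTERNAL,cv2.CHAIN_APPROX_NONE)
    return (cs[0].reshape(-1,2)+.5)/k-.5+[u0,v0]
def foot(x,y,z0):
    T=np.arange(0,6.28,.1)
    return cv2.convexHull(np.float32([proj("scene",[x+r*np.cos(t),y+r*np.sin(t),z+z0]) for r,z in((.030,0),(.032,.002),(.032,.014),(.026,.058)) for t in T]))
def fit(im,u,v,x,y,z0):
    b=brown(im,u,v); top=proj("scene",[x,y,z0+.045])[1]; b=b[b[:,1]>top]
    res=lambda q:[cv2.pointPolygonTest(foot(q[0],q[1],z0),tuple(map(float,p)),True) for p in b[::3]]
    s=least_squares(res,[x,y],diff_step=1e-3,x_scale=.01,loss="soft_l1",f_scale=.5); print(np.round(s.x,4),"rms",np.sqrt(np.mean(np.square(res(s.x)))),"ext",b.min(0),b.max(0),len(b))
E
python3 - <<'E'
from f import *
a=cv2.imread("pics/scene0.png")[:,:,::-1].copy();s=cv2.imread("pics/s1.png")[:,:,::-1].copy()
fit(a,376,218,.4433,.1128,0);fit(a,326,205,.4462,-.0199,0);fit(a,289,193,.4312,-.1337,0)
for z in(.0657,.0677,.0697): fit(s,312,222,.6168,.0356,z)
E
```

```text
[0.4378 0.1105] rms 1.377534601893534 ext [364.125 211.875] [387.875 233.875] 238
[ 0.4391 -0.0229] rms 1.4892824057536918 ext [314.125 198.625] [336.625 219.625] 226
[ 0.4253 -0.1376] rms 1.816369154859427 ext [277.875 185.125] [298.625 205.125] 231
[0.6136 0.0331] rms 1.3767903739199012 ext [297.875 214.375] [324.875 239.875] 270
[0.6162 0.0342] rms 1.4108263710927347 ext [297.875 213.375] [324.875 239.875] 278
[0.6188 0.0356] rms 1.4625332597019622 ext [297.875 212.625] [324.875 239.875] 284
```

```bash
python3 - <<'E'
from f import *
import f
a=cv2.imread("pics/top0.png")[:,:,::-1].copy()
def nf(x,y):
    T=np.arange(0,6.28,.1)
    return cv2.convexHull(np.float32([proj("top",[x+r*np.cos(t),y+r*np.sin(t),z]) for r,z in((.032,.002),(.032,.014),(.026,.058)) for t in T]))
for u,v,x,y in((282,222,.4433,.1128),(328,223,.4462,-.0199),(368,229,.4312,-.1337)):
    r=18;k=4;c=up(a[v-r:v+r,u-r:u+r],k);h=cv2.cvtColor(c,cv2.COLOR_RGB2HSV).astype(int)
    m=(~((h[...,0]>80)&(h[...,0]<110)&(h[...,1]>80)&(h[...,2]>90))).astype(np.uint8)
    cs=max(cv2.findContours(m,cv2.RETR_EXTERNAL,cv2.CHAIN_APPROX_NONE)[0],key=cv2.contourArea)
    b=cv2.convexHull(cs).reshape(-1,2).astype(float);b=(cs.reshape(-1,2)+.5)/k-.5+[u-r,v-r]
    res=lambda q:[cv2.pointPolygonTest(nf(*q),tuple(map(float,p)),True) for p in b[::3]]
    s=least_squares(res,[x,y],diff_step=1e-3,x_scale=.01,loss="soft_l1",f_scale=.3);print(np.round(s.x,4),np.sqrt(np.mean(np.square(res(s.x)))),b.min(0),b.max(0))
E
```

```text
[0.4418 0.1145] 0.9329757031949929 [271.875 211.875] [292.625 231.625]
[ 0.4452 -0.019 ] 0.8314701073101929 [317.125 212.375] [337.875 232.375]
[ 0.4315 -0.1327] 0.66591103567404 [355.125 218.125] [376.875 237.875]
```

>>> send_rows(
  motion="1 -0.1 0.1 1 0;1 -0.1 0.1 1.8 0;1 -0.1 0.1 1.8 0;1 -0.1 0.1 1.8 0;1 -0.1 0.1 1.8 0",
)

```text
clock: 10.95
eef_pos: [0.6196, 0.0367, 0.1231]
tool_rot: [0.124, 0.992, 0.0, 0.0]
ft_force: [0.7, 0.6, -7.3]
grip_width: 0.0234
grasp_force: 61.0
```

```bash
python3 go.py .6185 .0365 .13;python3 - <<'E'
from f import *
s=vision.camera("scene"); cv2.imwrite("pics/s2.png",s[:,:,::-1]); z=bot.get_obs()["eef_pos"][2]-.0725
fit(s,312,229,.6168,.0356,z)
c=up(s[200:270,270:360],6)
k=lambda P:np.round((np.float32(P)-[270,200]+.5)*6-.5).astype(np.int32).reshape(-1,1,2)
T=np.arange(0,6.28,.1)
cv2.polylines(c,[k([proj("scene",[.6185+.0335*np.cos(t),.0368+.0335*np.sin(t),.044]) for t in T])],True,(0,255,0))
for x,y,col in((.6175,.0365,(255,0,255)),(.6235,.038,(255,255,255))): cv2.polylines(c,[k(foot(x,y,z).reshape(-1,2))],True,col)
cv2.imwrite("pics/e.png",c[:,:,::-1])
E
```

```text
shift [ 0.11 -0.05 -0.69] twist 0 yaw 75.8 pos [0.6196 0.0367 0.1231] F [ 0.75  0.61 -7.35] t 10.95 w 0.023447370542829714 q [0.06 0.54 0.16 1.2  0.   0.31]
[0.6214 0.0368] rms 1.350134141062644 ext [297.625 220.375] [324.625 247.875] 293
```

View pics/e.png

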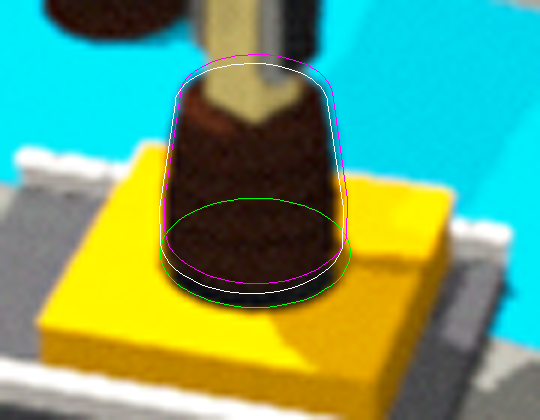

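>>> send_rows(
  motion="1 0 0 0.3 0;1 0 0 0.6 0;1 0 0 0.6 0;1 0 0 0.6 0",
)

```text
clock: 11.4
eef_pos: [0.6193, 0.0367, 0.1167]
tool_rot: [0.124, 0.992, -0.0, -0.0]
ft_force: [0.2, -0.3, -8.6]
grip_width: 0.023
grasp_force: 61.2
```

>>> send_rows(
  motion="1 0 0 0.2 0;1 0 0 0.3 0;1 0 0 0.3 0",
)

```text
clock: 11.7
eef_pos: [0.6193, 0.0367, 0.1138]
tool_rot: [0.124, 0.992, -0.0, -0.0]
ft_force: [-0.1, 0.4, -7.9]
grip_width: 0.0227
grasp_force: 61.2
```

>>> send_rows(
  motion="1 0 0 0.1 0;1 0 0 0.2 0;1 0 0 0.2 0",
)

```text
clock: 12.0
eef_pos: [0.6194, 0.0367, 0.1118]
tool_rot: [0.124, 0.992, -0.0, -0.0]
ft_force: [-0.5, 0.3, -8.0]
grip_width: 0.0229
grasp_force: 61.2
```

>>> send_rows(
  motion="1 0 0 0.1 0;1 0 0 0.2 0;1 0 0 0.2 0",
)

```text
clock: 12.3
eef_pos: [0.6193, 0.0367, 0.1098]
tool_rot: [0.124, 0.992, -0.0, -0.0]
ft_force: [-0.2, 0.6, -7.6]
grip_width: 0.0231
grasp_force: 61.2
```

>>> send_rows(
  motion="1 0 0 0.1 0;1 0 0 0.2 0;1 0 0 0.2 0",
)

```text
clock: 12.6
eef_pos: [0.6195, 0.0367, 0.1081]
tool_rot: [0.124, 0.992, 0.0, 0.0]
ft_force: [-0.5, -0.0, -8.0]
grip_width: 0.0232
grasp_force: 61.4
```

>>> send_rows(
  motion="1 0 0 0.1 0;1 0 0 0.2 0;1 0 0 0.3 0;1 0 0 0.3 0",
)

```text
clock: 13.0
eef_pos: [0.6203, 0.0367, 0.1071]
tool_rot: [0.124, 0.992, 0.0, 0.001]
ft_force: [-1.2, -0.8, 4.8]
grip_width: 0.0235
grasp_force: 63.1
```

>>> send_rows(
  motion="1 0 0 0.1 0;1 0 0 0.2 0;1 0 0 0.3 0;1 0 0 0.3 0",
)

```text
clock: 13.4
eef_pos: [0.6202, 0.0367, 0.1039]
tool_rot: [0.124, 0.992, 0.0, 0.001]
ft_force: [-0.8, 0.1, 5.3]
grip_width: 0.0234
grasp_force: 63.1
```

>>> send_rows(
  motion="1 0 0 0.1 0;1 0 0 0.2 0;1 0 0 0.3 0;1 0 0 0.3 0",
)

```text
clock: 13.8
eef_pos: [0.6203, 0.0367, 0.1009]
tool_rot: [0.124, 0.992, 0.0, 0.001]
ft_force: [-2.2, -0.6, 5.0]
grip_width: 0.0232
grasp_force: 63.1
```

>>> send_rows(
  motion="1 0 0 0.1 0;1 0 0 0.2 0;1 0 0 0.2 0",
)

```text
clock: 14.1
eef_pos: [0.6206, 0.0367, 0.0995]
tool_rot: [0.124, 0.992, 0.0, 0.002]
ft_force: [-1.0, 0.2, 6.6]
grip_width: 0.0234
grasp_force: 63.4
```

>>> send_rows(
  motion="1 0 0 0.1 0;1 0 0 0.1 0",
)

```text
clock: 14.3
eef_pos: [0.6212, 0.0367, 0.0992]
tool_rot: [0.124, 0.992, 0.0, 0.003]
ft_force: [-2.3, -1.1, 9.4]
grip_width: 0.0228
grasp_force: 63.8
```

>>> send_rows(
  motion="1 0 0 0.1 0;1 0 0 0.1 0",
)

```text
clock: 14.5
eef_pos: [0.6219, 0.0367, 0.099]
tool_rot: [0.124, 0.992, 0.001, 0.004]
ft_force: [-2.0, -1.0, 11.6]
grip_width: 0.0229
grasp_force: 64.0
```

>>> send_rows(
  motion="1 0 0 0.2 0;1 0 0 0.2 0;1 0 0 0.2 0",
)

```text
clock: 14.8
eef_pos: [0.623, 0.0366, 0.0988]
tool_rot: [0.124, 0.992, 0.001, 0.005]
ft_force: [-3.1, 0.0, 17.4]
grip_width: 0.0233
grasp_force: 65.1
```

>>> send_rows(
  motion="1 0 0 0.2 0;1 0 0 0.3 0;1 0 0 0.3 0",
)

```text
clock: 15.1
eef_pos: [0.6235, 0.0365, 0.0986]
tool_rot: [0.124, 0.992, 0.001, 0.006]
ft_force: [-7.1, -0.9, 28.9]
grip_width: 0.0233
grasp_force: 66.9
```

>>> send_rows(
  motion="1 0 0 -0.3 0;1 0 0 -0.6 0;1 0 0 -0.6 0;0.3 0 0 -0.6 0;0 0 0 -0.6 0",
)

```text
clock: 15.6
eef_pos: [0.619, 0.0368, 0.0953]
tool_rot: [0.124, 0.992, 0.0, -0.001]
ft_force: [-0.4, 0.1, -0.9]
grip_width: 0.0421
grasp_force: 0.0
```

>>> send_rows(
  motion="-1 0 0 0 0;-1 0 0 0 0;-1 0 0 0 0;-1 0 0 -2 0;-1 0 0 -6 0",
)

```text
clock: 16.1
eef_pos: [0.6166, 0.0366, 0.1524]
tool_rot: [0.124, 0.992, -0.001, -0.005]
ft_force: [1.4, -0.6, 0.5]
grip_width: 0.0858
grasp_force: 0.0
```

>>> send_rows(
  motion="-1 0 0 -5 0;-1 0 0 -5 0;-1 0 0 -5 0",
)

```text
clock: 16.4
eef_pos: [0.6206, 0.0368, 0.208]
tool_rot: [0.124, 0.992, 0.0, 0.002]
ft_force: [-0.6, -0.1, -1.4]
grip_width: 0.0856
grasp_force: 0.0
```

```bash
python3 go.py .4315 -.1335 .20 50
```

```text
shift [ 14.16 -21.15   0.71] twist 0.45 yaw 75.8 pos [0.6206 0.0368 0.208 ] F [-0.58 -0.1  -1.38] t 16.4 w 0.08560969773363242 q [0.06 0.49 0.31 1.39 0.   0.31]
```

>>> send_rows(
  motion="-1 14.2 -21.2 0 0;-1 14.2 -21.2 0 0;-1 14.2 -21.2 0 0;-1 14.2 -21.2 0 0.2;-1 14.2 -21.2 0 0.45",
)

```text
clock: 16.9
eef_pos: [0.4308, -0.1311, 0.2041]
tool_rot: [0.273, 0.962, -0.0, -0.002]
ft_force: [0.1, -0.7, -0.2]
grip_width: 0.0852
grasp_force: 0.0
```

>>> send_rows(
  motion="-1 0 0 0 0.15;-1 0 0 0 0.15;-1 0 0 0 0.15",
)

```text
clock: 17.2
eef_pos: [0.4334, -0.1303, 0.2051]
tool_rot: [0.34, 0.94, 0.0, -0.001]
ft_force: [0.9, -1.1, -0.4]
grip_width: 0.0858
grasp_force: 0.0
```

```bash
python3 go.py .4315 -.1335 .070 50;python3 - <<'E'
from h import *
cv2.imwrite("pics/g.png",np.hstack([up(vision.camera("top")[110:240,260:410],3),up(vision.camera("scene")[180:310,250:360],3)])[:,:,::-1])
E
```

```text
shift [-0.08 -0.36 13.51] twist 0.003 yaw 50.2 pos [ 0.4334 -0.1303  0.2051] F [ 0.88 -1.11 -0.37] t 17.2 w 0.08575415398469116 q [-0.29  0.16 -0.16  1.25  0.    0.4 ]
```

View pics/g.png

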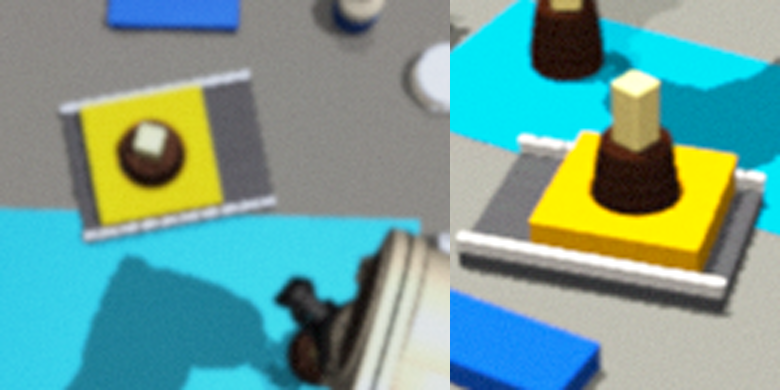

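The filled stand is upright and sunk into the well, at (152,153) in the left crop. Now the last stand.

>>> send_rows(
  motion="-1 -0.1 -0.3 4 0;-1 -0.1 -0.3 8 0;-1 -0.1 -0.3 11 0;-1 -0.1 -0.3 13.5 0;-1 -0.1 -0.3 13.5 0",
)

```text
clock: 17.8
eef_pos: [0.4299, -0.1317, 0.0675]
tool_rot: [0.34, 0.94, -0.0, -0.004]
ft_force: [0.1, 0.2, -0.5]
grip_width: 0.0853
grasp_force: 0.0
```

>>> send_rows(
  motion="1 0 0 0 0;1 0 0 0 0;1 0 0 0 0;1 0 0 0 0;1 0 0 0 0",
)

```text
clock: 18.3
eef_pos: [0.4336, -0.1337, 0.0724]
tool_rot: [0.342, 0.94, 0.0, 0.001]
ft_force: [-0.6, 0.6, 5.9]
grip_width: 0.0271
grasp_force: 58.6
```

>>> send_rows(
  motion="1 0 0 -3 0;1 0 0 -7 0;1 0 0 -10 0;1 0 0 -10 0;1 0 0 -10 0",
)

```text
clock: 18.8
eef_pos: [0.4328, -0.1336, 0.1715]
tool_rot: [0.342, 0.94, 0.0, 0.001]
ft_force: [0.5, 0.5, -1.4]
grip_width: 0.0266
grasp_force: 59.2
```

```bash
python3 go.py .489 -.3105 .17
```

```text
shift [-15.67  -9.94   0.17] twist 0 yaw 50.0 pos [ 0.4328 -0.1336  0.1715] F [ 0.5   0.48 -1.41] t 18.8 w 0.026619922261515414 q [-0.3   0.18 -0.23  1.16 -0.    0.4 ]
```

−1.4 N: hollow, as expected. On to the white pan.

>>> send_rows(
  motion="1 -3.9 -2.5 0 0;1 -7.8 -5 0 0;1 -11.8 -7.5 0 0;1 -15.7 -9.9 0 0;1 -15.7 -9.9 0 0",
)

```text
clock: 19.3
eef_pos: [0.4893, -0.3147, 0.1675]
tool_rot: [0.344, 0.939, -0.0, -0.001]
ft_force: [0.2, -0.1, -0.7]
grip_width: 0.0269
grasp_force: 59.3
```

>>> send_rows(
  motion="1 0 0 0 0;1 0 0 0 0;1 0 0 0 0",
)

```text
clock: 19.6
eef_pos: [0.4886, -0.3087, 0.1705]
tool_rot: [0.341, 0.94, 0.0, -0.001]
ft_force: [1.1, -0.7, -0.6]
grip_width: 0.027
grasp_force: 59.3
```

```bash
python3 go.py .489 -.3105 .12;python3 - <<'E'
from h import *
cv2.imwrite("pics/i.png",np.hstack([up(vision.camera("top")[150:250,370:490],3),up(vision.camera("scene")[130:230,160:280],3)])[:,:,::-1])
E
```

```text
shift [-0.15 -0.11  5.05] twist 0 yaw 50.1 pos [ 0.4886 -0.3087  0.1705] F [ 1.09 -0.73 -0.61] t 19.6 w 0.027036663346194843 q [-0.56  0.43  0.11  1.26  0.    0.13]
```

View pics/i.png

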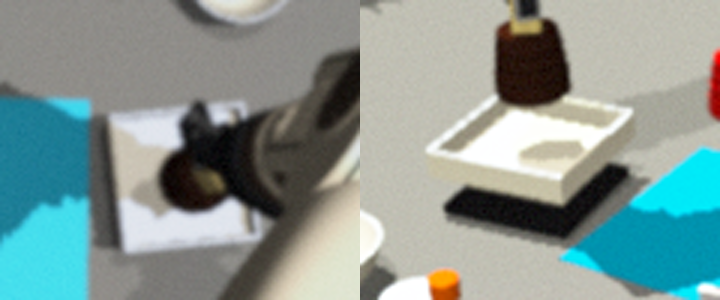

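The stand is upright over the white pan (left crop: foot (195,180), pan centre (183,178)). Next I lower it gently.

>>> send_rows(
  motion="1 0 0 2 0;1 0 0 4 0;1 0 0 5.2 0;1 0 0 5.2 0;1 0 0 5.2 0",
)

```text
clock: 20.2
eef_pos: [0.4894, -0.31, 0.1195]
tool_rot: [0.342, 0.94, -0.0, 0.0]
ft_force: [-0.1, 0.0, -0.8]
grip_width: 0.027
grasp_force: 59.3
```

>>> send_rows(
  motion="1 0 0 0 0;1 0 0 0 0",
)

```text
clock: 20.4
eef_pos: [0.4899, -0.3106, 0.1202]
tool_rot: [0.342, 0.94, -0.0, 0.001]
ft_force: [-0.3, 0.6, -1.2]
grip_width: 0.0267
grasp_force: 59.3
```

>>> send_rows(
  motion="1 0 0 0.2 0;1 0 0 0.4 0;1 0 0 0.6 0;1 0 0 0.8 0;1 0 0 0.8 0",
)

```text
clock: 20.9
eef_pos: [0.4893, -0.3103, 0.1108]
tool_rot: [0.342, 0.94, -0.0, 0.0]
ft_force: [0.4, -0.6, -0.5]
grip_width: 0.0271
grasp_force: 59.3
```

>>> send_rows(
  motion="1 0 0 0 0;1 0 0 0 0",
)

```text
clock: 21.1
eef_pos: [0.4893, -0.3103, 0.1111]
tool_rot: [0.342, 0.94, -0.0, 0.0]
ft_force: [-0.2, 0.1, 0.3]
grip_width: 0.0269
grasp_force: 59.3
```

>>> send_rows(
  motion="0.4 0 0 0 0;0.3 0 0 0 0;0 0 0 0 0;-0.5 0 0 0 0;-1 0 0 0 0",
)

```text
clock: 21.6
eef_pos: [0.4891, -0.3102, 0.111]
tool_rot: [0.342, 0.94, 0.0, -0.0]
ft_force: [0.9, 0.7, 0.8]
grip_width: 0.0702
grasp_force: 0.0
```

>>> send_rows(
  motion="-1 0 0 0 0;-1 0 0 0 0;-1 0 0 0 0;-1 0 0 -2 0;-1 0 0 -6 0",
)

```text
clock: 22.1
eef_pos: [0.4869, -0.3088, 0.168]
tool_rot: [0.342, 0.94, 0.001, -0.004]
ft_force: [-0.2, 0.1, 0.7]
grip_width: 0.0857
grasp_force: 0.0
```

>>> send_rows(
  motion="-1 0 0 -5 0;-1 2 10 -5 0;-1 2 20 -5 0;-1 2 20 -5 0;-1 2 20 -5 0",
)

```text
clock: 22.6
eef_pos: [0.6025, -0.1438, 0.2215]
tool_rot: [0.342, 0.94, 0.0, 0.0]
ft_force: [1.6, -0.7, -0.1]
grip_width: 0.0856
grasp_force: 0.0
```

>>> send_rows(
  motion="-1 0 0 0 0;-1 0 0 0 0;-1 0 0 0 0",
)

```text
clock: 22.9
eef_pos: [0.6011, -0.1458, 0.2209]
tool_rot: [0.342, 0.94, -0.0, -0.0]
ft_force: [0.0, -0.9, -0.2]
grip_width: 0.0856
grasp_force: 0.0
```

```bash
python3 go.py .489 -.3105 .12;python3 - <<'E'
from h import *
cv2.imwrite("pics/j.png",np.vstack([up(vision.camera("top")[120:260,170:470],2),up(vision.camera("scene")[130:290,170:470],2)])[:,:,::-1])
E
```

```text
shift [ -2.01 -19.81  10.1 ] twist 0 yaw 50.0 pos [ 0.6011 -0.1458  0.2209] F [ 0.04 -0.86 -0.19] t 22.9 w 0.08558255357532005 q [-0.24  0.49  0.34  1.42 -0.    0.46]
```

View pics/j.png

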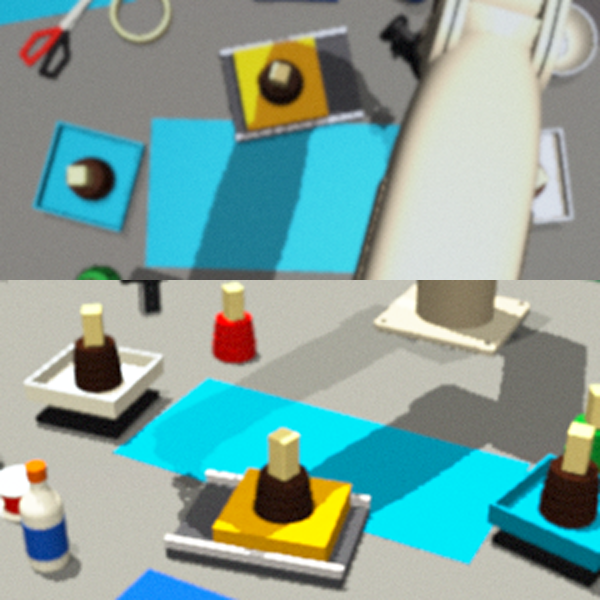

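All three stands are in place and upright: hollow in white at (97,360), filled in the well at (283,490), solid in blue at (570,485). Nothing else has moved, so I'm handing in.

```bash
python3 -c "
from workcell import workorder
print(workorder.job_done())"
```

```text
the job is handed in; nothing more can be done
None
```

I handed the job in at about 23 s: the hollow stand is upright in the white pan, the solid one upright in the blue pan, and the shot-filled one pressed to its hard stop in the well at about 37 N; I placed them solid, filled, hollow, and no verdict came back.

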